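Seat the shaker's thumb nut in its pocket

TASK

A loose round thumb nut lies on the deck of the laboratory shaker. Without picking it up or tipping it over, slide it across the deck until it drops into the round pocket beside the low fence bar, then press it gently down until the black seat under it is fully home, and let go. Never push on the nut with more than 18 N, and leave the jar, the bottle and the carton where they are.

Things in the scene. Friction and masses are not known exactly. Their poses are not given: they have to be found in the camera images.
- shaker: White bench shaker, fixed; base 220 mm (x) x 300 mm (y). Origin: centre of its underside, on the bench; z up; x points away from its display side. On it a flat aluminium deck, 250 mm (x) x 360 mm (y), top 110 mm above the bench, with upturned edges 4 mm high at x = +-127 mm. The deck is clamped anywhere along y, so the pocket's y, +20 to +110 mm, is untracked: find it by sight or feel.
- fence (a point): Foot of the fence's face, at deck level: shaker frame x = +45, y = 0, z = 110 mm (axes as the shaker's). The fence: a dark steel bar 4 mm high, 10 mm wide, along the whole deck parallel to y, +x of this face. On its -x side is the round pocket: upright walls, 29 mm wide, centre 13.5 mm from the face, so a nut slid along the face towards +y drops in and its far wall stops it.
- seat (a joint): Downward travel, m, of the black seat, the pocket's flat floor: 0 is up (4 mm below the deck; a dropped nut then stands 11 mm above the deck), 0.005 is fully home on a hard stop (9 mm below; nut 6 mm above). Starts 0 to 1 mm down. No spring: it stays where left; a steady push of about 7 N moves it, the nut's weight does not.
- nut: Loose plain steel thumb nut: an upright round disc with a knurled side, 26 mm in diameter, 15 mm tall, about 55 g, with a dark bore in its flat top. Origin: centre of its underside; z along its axis, up. It starts flat on the deck, its side 22 to 77 mm from the fence's face, between y = -100 and -40 mm in the shaker's frame. Sliding it takes less than 1 N.
- jar: Bystander: small amber glass jar with a white cap, 36 mm in diameter, 45 mm tall, standing on the deck. Origin: centre of its underside.
- bottle: Bystander: clear bottle, 64 mm in diameter, 150 mm tall, standing on the bench to the side. Origin: centre of its underside.
- carton: Bystander: white carton, 133 x 133 x 50 mm, on the bench to the side. Origin: centre of its underside.

How it is judged:
By the outcome, as a careful person would: the job done as asked, in the order asked, and still so for the second after the job is handed in, with the robot touching nothing.
It also fails if it takes over 70 s, if anything falls off the work surface, if the arm or the gripper's body presses on something with over 40 N, if the wrist force passes 120 N, or if a joint passes its speed limit or range.

ROBOT

A 6-joint arm with a two-finger parallel gripper is mounted at the origin on the work surface. World frame = base frame: x ahead of the robot, y to its left, z up, the work surface at z = 0. Lengths are in m, angles in rad, forces in N, time in s.
With the tool pointing down it reaches from about 0.3 to 1 m from the base axis. Payload 5.1 kg.
Tool frame: the origin (TCP) lies at the centre of the arm's flange, where the gripper is bolted on; the fingertips stand 190 mm ahead of it and the grasp point (between the pads) lies grip_depth ahead of it (grip_depth is the distance from the TCP to the grasp point, in m); z points along the fingers, y is the line along which they close (so a half turn about z gives the same grasp; the last joint's range is limited). The gripper opens to 95 mm and grips with 3 to 60 N. Pads are 20 mm wide; open, the fingers measure 119 mm over their backs; the gripper's body (75 mm by 180 mm) begins 59 mm behind the grasp point.
Start: joints at [-1.187, 0.124, 1.65, -0, 1.367, -0.083], TCP at [0.292, -0.58, 0.405] pointing down, gripper open.
Joint ranges: [-2.61, 2.61], [-1.02, 2.33], [0.03, 2.71], [-1.35, 4.49], [0.32, 2.68], [-2.91, 2.91]. Speed limits (rad/s): [2.57, 2.57, 3.14, 3.14, 3.14, 3.14].

INTERFACE

Orientations are given as [roll, pitch, yaw] about the fixed x, y, z axes, in that order (R = Rz(yaw) Ry(pitch) Rx(roll)).
In Python, from workcell import * gives the robot as it stands.
- The arm moves only by the tool move_arm, never from a script. Its argument "targets" is a list of rows, each a list of 7 numbers: the shift along the tool's x, y, z in cm, then the turn, a rotation vector about the tool's x, y, z in rad, then the finger opening in cm, from 0 to 9.51. A call has 1 to 5 rows; each row shifts and turns the commanded pose from where the row before left it, along the tool's axes as they then stand; what a row does not reach is not made up. A row lasts 1/8 s, in which the tool goes at most 62.5 mm and 10.7 degrees, less where a joint would pass 70% of its speed; a pose out of reach is approached as far as the arm can. A call with a gripper value outside its range is refused whole. The fingers move at their own pace and stop on an object; "newtons" is the grip in N (left out, the last holds). Time passes only in rows, so rows that do not move let the fingers close. It gives the time, the measured TCP pose, the force, the opening and the grip force at its end, in the units of the state.
- get_obs(): the state, without advancing time (a new reading comes with each control period).
- get_image(name): name is "side" or "top" or "wrist"; returns a dict with "img" (420x560x3 uint8, red, green, blue), "fx", "fy", "cx", "cy" (pixels), "R" (3x3) and "t" (3): a world point X has camera coordinates R X + t; the wrist camera has in their place "mount" (4x4, takes a point from camera to tool coordinates, whose origin is the TCP and whose axes are the flange's). Camera axes: x right, y down, z forward; pixel columns grow to the right and rows downward; lengths in m; the calibration is good to about 2 mm. A picture is of the moment at which its call begins: read the wrist's pose just before it. There is no depth.
- close_job(): hands the job in; it is judged then, once.
The state is a dict: "t": time; "joints": joint angles; "qd": joint speeds; "joint_efforts": joint torques, N m; "position": TCP position; "ee_rot": TCP orientation; "wrist_force": force on the tool from outside, world axes, zero at the start; "torque": the same for the moment, N m; "grip_width": opening from 0.0 (shut) to 1.0 (fully open); "grasp_force": force on a finger pad.
Only numpy, scipy, OpenCV 4.12 (cv2) and the standard library are available. Lean on these libraries where they do the work, as an engineer would, in place of code of your own. Each camera call takes 0.05 s, during which the arm holds its last target. There are 200 camera calls.

## Working session

There is one attempt and no reset: what is moved stays moved. The work goes in short steps, Python scripts to look and compute and a tool call to move; the robot and the scene stay as the last step left them, time stands still between calls to the robot, and variables do not carry over. Pictures are saved under pics/ and viewed, at most 10 in all, crops included, and the job is handed in when it is done.

Besides the shell and the picture viewer there is one more tool, called after "Emit:" by a JSON object that holds its "fn" and its "kwargs", one argument or row to a line. move_arm: Moves the arm, as the interface text tells. Its arguments: {"type":"object","properties":{"targets":{"type":"array"},"newtons":{"type":"number"}},"required":["targets"]}

```bash
ls; mkdir -p pics; cat > h.py <<'E'
from workcell import *
import numpy as np, cv2
def snap(n,f):
    o=get_obs(); d=get_image(n); cv2.imwrite('pics/'+f,d['img'][:,:,::-1]); return o,d
E
python3 - <<'E'
from h import *
ims=[]
o=get_obs();print(o)
for n in ('side','top'):
    o,d=snap(n,n+'0.png'); print(n,d['fx'],d['cx'],d['cy'],d['R'],d['t'])
    np.savez(n+'.npz',**{k:d[k] for k in ('img','fx','fy','cx','cy','R','t')})
E
```

```text
pics
{'t': 0.0, 'joints': array([-1.18659871e+00,  1.24478348e-01,  1.65162714e+00, -1.79796492e-05,
        1.36746955e+00, -8.26565187e-02]), 'qd': array([-0.00112274,  0.00188629,  0.00073034,  0.00112083, -0.00065654,
        0.00055597]), 'joint_efforts': array([ 3.73208648e-03, -4.17608035e+01, -3.59931135e+01,  7.76595622e-02,
        4.90789139e-02, -1.70628891e-04]), 'position': array([ 0.29240104, -0.58025008,  0.40353167]), 'ee_rot': array([-3.13961558e+00, -1.46128436e-04,  4.66857640e-01]), 'wrist_force': array([-0.70698134, -0.49764922, -0.36443327]), 'torque': array([-0.04004663, -0.03776088,  0.05205217]), 'grasp_force': 0.0, 'grip_width': 0.998235802903036}
side 409.26900766689306 282.08422852611443 209.2371703458202 [[-0.7855531  -0.61867128  0.01233573]
 [-0.4119856   0.50803325 -0.75641925]
 [ 0.4617079  -0.59928963 -0.65397075]] [0.41162848 0.27205998 0.877217  ]
top 443.08029121319686 279.67831285359637 208.957887357276 [[-0.0482383  -0.99881544  0.0063857 ]
 [-0.9756458   0.04574777 -0.21452834]
 [ 0.21398209 -0.01657866 -0.97669689]] [-0.00730405  0.55896025  1.1803836 ]
```

View pics/top0.png

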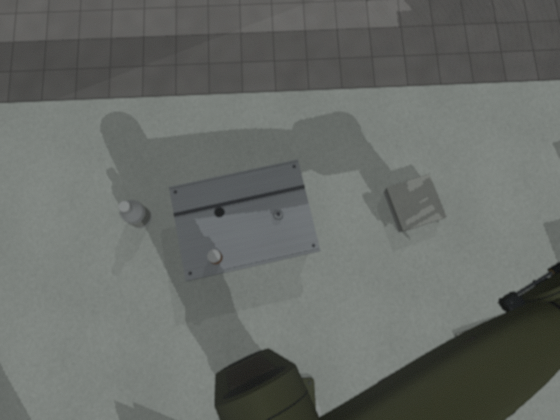

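View pics/side0.png

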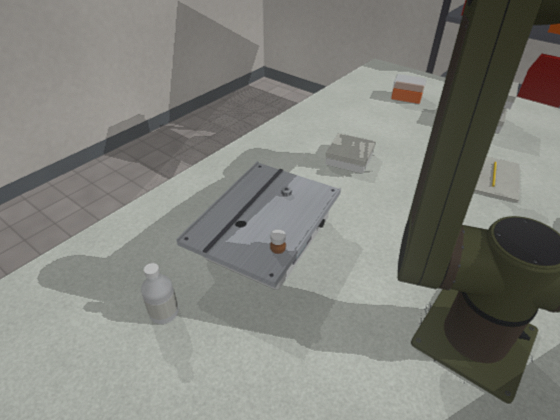

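Top view: nut at (278,215), pocket at (219,212), fence from (174,214) to (304,187), jar at (214,257). Side view: nut at (286,191), pocket at (241,224), jar at (278,240).

```bash
cat >> h.py <<'E'
def ray(d,u,v):
    r=np.array([(u-d['cx'])/d['fx'],(v-d['cy'])/d['fy'],1.]); R=np.array(d['R']);
    w=R.T@r; return -R.T@np.array(d['t']), w/np.linalg.norm(w)
def onz(d,u,v,z):
    c,w=ray(d,u,v); return c+w*(z-c[2])/w[2]
def tri(d1,p1,d2,p2):
    c1,w1=ray(d1,*p1);c2,w2=ray(d2,*p2)
    a=np.linalg.lstsq(np.c_[w1,-w2],c2-c1,rcond=None)[0]
    A,B=c1+a[0]*w1,c2+a[1]*w2; return (A+B)/2,np.linalg.norm(A-B)
E
python3 - <<'E'
from h import *
np.set_printoptions(precision=4,suppress=True)
T=dict(np.load('top.npz'));S=dict(np.load('side.npz'))
P={'c_f-':((297,160),(259,163)),'c_f+':((170,188),(179,241)),'c_n+':((188,280),(276,284)),'c_n-':((319,249),(340,188)),
'pocket':((219,212),(241,224)),'nut':((278,215),(286,190)),'jarcap':((214,256),(278,234))}
for k,(a,b) in P.items(): print(k,*tri(T,a,S,b), onz(T,*a,.11),onz(S,*b,.11))
a=onz(T,174,214,.11);b=onz(T,304,187,.11);print('fence',a,b,np.arctan2(*(b-a)[:2]))
E
```

```text
c_f- [ 0.6827 -0.0887  0.1048] 0.004258973749514406 [ 0.6829 -0.0874  0.11  ] [ 0.6754 -0.0836  0.11  ]
c_f+ [0.621  0.2627 0.1017] 0.0013581821870961763 [0.6192 0.2612 0.11  ] [0.613  0.2671 0.11  ]
c_n+ [0.3711 0.2163 0.096 ] 0.00042415423341589565 [0.37   0.2135 0.11  ] [0.3643 0.2252 0.11  ]
c_n- [ 0.4342 -0.1316  0.1093] 0.0005429748496068245 [ 0.4344 -0.1314  0.11  ] [ 0.4335 -0.1309  0.11  ]
pocket [0.5483 0.1309 0.1019] 0.00018938349465767086 [0.5465 0.1298 0.11  ] [0.5422 0.1371 0.11  ]
nut [ 0.5312 -0.0266  0.1177] 0.004345888581545381 [ 0.5308 -0.0277  0.11  ] [ 0.5393 -0.0338  0.11  ]
jarcap [0.4255 0.1403 0.1505] 0.0027102041134604918 [0.429  0.1452 0.11  ] [0.4525 0.1083 0.11  ]
fence [0.5466 0.2501 0.11  ] [ 0.6051 -0.102   0.11  ] 2.9770268333519976
```

```bash
cat >> h.py <<'E'
from scipy.spatial.transform import Rotation as Ro
def pose(o): return Ro.from_euler('xyz',o['ee_rot']).as_matrix(), np.array(o['position'])
def wcam(o,d):
    R,p=pose(o); M=np.eye(4);M[:3,:3]=R;M[:3,3]=p; W=np.linalg.inv(M@np.array(d['mount']))
    d=dict(d);d['R']=W[:3,:3];d['t']=W[:3,3];return d
def todo(xyz,yaw,R=None):
    "tool-frame shift (cm) after turning to yaw, rotvec for the turn"
    o=get_obs();R0,p=pose(o);Rt=Ro.from_euler('xyz',[np.pi,0,yaw]).as_matrix()
    return 100*Rt.T@(np.array(xyz)-p), Ro.from_matrix(R0.T@Rt).as_rotvec()
E
python3 - <<'E'
from h import *
import workcell
np.set_printoptions(precision=4,suppress=True)
print([n for n in dir(workcell) if n[0]!='_'], getattr(workcell,'grip_depth',None))
d=get_image('wrist');print(d['mount'],d['fx'])
print(todo([.53,-.03,.42],.17))
E
```

```text
['Unreachable', 'close_job', 'get_image', 'get_obs', 'grip_depth'] 0.1713
[[-0.0012 -0.9713 -0.2379  0.068 ]
 [ 1.     -0.0012 -0.0002  0.0007]
 [-0.0001 -0.2379  0.9713  0.0205]
 [ 0.      0.      0.      1.    ]] 319.2274797040837
(array([ 32.7283, -50.2174,  -1.6205]), array([-0.0015,  0.0001,  0.2967]))
```

Emit:
{"fn": "move_arm", "kwargs": {
  "targets": [
    [0,0,-1.6,0,0,0.15,6],
    [0,0,0,0,0,0.147,6],
    [3.2,-5,0,0,0,0,6],
    [3.2,-5,0,0,0,0,6],
    [3.2,-5,0,0,0,0,6]
  ]
}}

```text
t: 0.78
position: [0.362, -0.4148, 0.4203]
ee_rot: [-3.141, 0.0, 0.169]
wrist_force: [1.3, -0.3, 0.4]
grip_width: 0.633
grasp_force: 0.0
```

Emit:
{"fn": "move_arm", "kwargs": {
  "targets": [
    [3.2,-5,0,0,0,0,6],
    [3.2,-5,0,0,0,0,6],
    [3.2,-5,0,0,0,0,6],
    [3.2,-5,0,0,0,0,6],
    [3.2,-5,0,0,0,0,6]
  ]
}}

```text
t: 1.4
position: [0.4774, -0.141, 0.4206]
ee_rot: [3.141, -0.0, 0.17]
wrist_force: [0.2, -0.2, -0.1]
grip_width: 0.633
grasp_force: 0.0
```

Emit:
{"fn": "move_arm", "kwargs": {
  "targets": [
    [0,0,0,0,0,0,6]
  ]
}}

```text
t: 1.52
position: [0.478, -0.1398, 0.4205]
ee_rot: [-3.141, 0.0, 0.176]
wrist_force: [0.0, -0.8, 0.0]
grip_width: 0.63
grasp_force: 0.0
```

```bash
python3 - <<'E'
from h import *
import pickle
np.set_printoptions(precision=4,suppress=True)
o,d=snap('wrist','w1.png');pickle.dump((o,d),open('w1.pkl','wb'))
print(o['t'],o['position'],o['ee_rot'],o['wrist_force']);print(todo([.53,-.03,.42],.17))
E
```

```text
1.525 [ 0.478  -0.1398  0.4205] [-3.141   0.0001  0.1761] [ 0.0401 -0.7702  0.0097]
(array([  7.0591, -10.0988,   0.0484]), array([0.0001, 0.0006, 0.0037]))
```

View pics/w1.png

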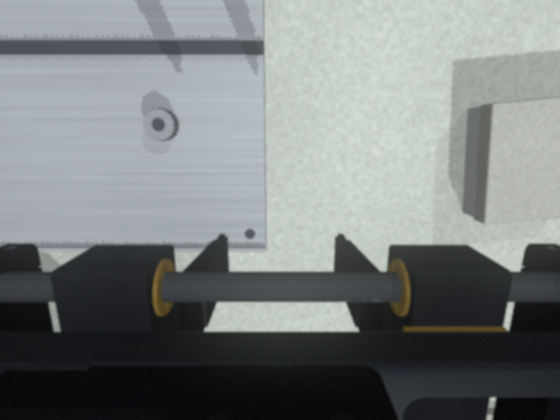

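Wrist view: nut top at about (159,124), fence face edge at row ≈54, parallel to image rows, so the yaw matches the deck. I move on by part and take a second view.

Emit:
{"fn": "move_arm", "kwargs": {
  "targets": [
    [2,-6,0,0,0,0,6],
    [2,-6,0,0,0,0,6],
    [0,0,0,0,0,0,6],
    [0,0,0,0,0,0,6]
  ]
}}

```text
t: 2.08
position: [0.496, -0.0206, 0.4205]
ee_rot: [3.141, 0.001, 0.169]
wrist_force: [0.0, 0.7, 0.1]
grip_width: 0.634
grasp_force: 0.0
```

```bash
python3 - <<'E'
from h import *
import pickle
o,d=snap('wrist','w2.png');pickle.dump((o,d),open('w2.pkl','wb'))
print(o['t'],o['position'],o['ee_rot'])
E
```

```text
2.075 [ 0.49603786 -0.02060014  0.42054384] [3.14097167e+00 6.51103294e-04 1.68647485e-01]
```

View pics/w2.png

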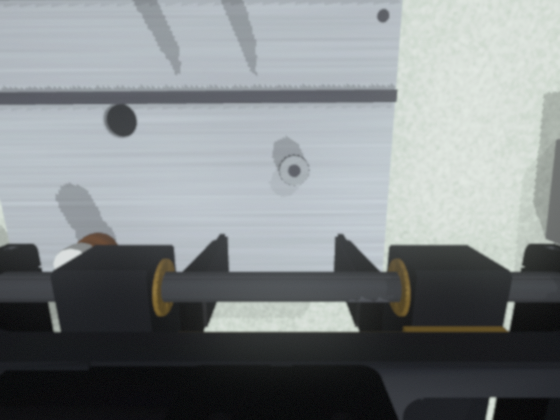

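Second view: nut bore at (294,171), pocket at (121,121), fence foot at about row 104, right deck edge at u≈395.

```bash
python3 - <<'E'
from h import *
import pickle
np.set_printoptions(precision=4,suppress=True)
w1=wcam(*pickle.load(open('w1.pkl','rb')));w2=wcam(*pickle.load(open('w2.pkl','rb')))
im=w2['img'].astype(int).mean(2)
print(im[85:112,60].astype(int),im[85:112,200].astype(int),im[85:112,340].astype(int))
m=(w2['img'].max(2)<70).astype(np.uint8)[105:145,95:145]
k=cv2.connectedComponentsWithStats(m);print(k[2],k[3]+[95,105])
print('nut',*tri(w1,(158.5,124.5),w2,(294,171)),onz(w2,294,171,.125))
N=onz(w2,294,171,.125)
P=onz(w2,121.5,121,.11);print('pocket',P)
a=onz(w2,60,103.5,.11);b=onz(w2,340,101.5,.11);y=np.arctan2(-(a-b)[0],(a-b)[1]);print('fence',a,b,'yaw',y)
X=np.array([np.cos(y),np.sin(y),0]);Y=np.array([-np.sin(y),np.cos(y),0])
print('pocket->face',(a-P)@X,'nut->face',(a-N)@X,'nut->pocket y',(P-N)@Y)
print(todo([N[0],N[1],.11+.007+.19],y))
E
```

```text
[184 178 168 159 154 146 128 108  97  94  93  94  93  94  95  94  95  96
 107 133 158 171 173 174 177 182 186] [185 180 171 160 151 134 115 102  98  98  95  96  96  97  97  96  97 108
 133 157 168 173 174 179 185 187 187] [177 167 160 152 135 117 103  98  99  99 100 100 100 100 101 102 114 138
 162 174 178 182 184 186 189 189 190]
[[   0    0   50   40 1497]
 [  14    1   25   29  500]
 [  37   23    1    1    1]
 [  35   24    1    1    1]
 [  33   27    1    1    1]] [[119.1296 126.5164]
 [120.546  118.432 ]
 [132.     128.    ]
 [130.     129.    ]
 [128.     132.    ]]
nut [ 0.5335 -0.0261  0.1241] 0.0004800221091972241 [ 0.5333 -0.026   0.125 ]
pocket [0.5496 0.1295 0.11  ]
fence [0.5554 0.1826 0.11  ] [ 0.5973 -0.0555  0.11  ] yaw 0.17433493996363256
pocket->face 0.014903844716220584 nut->face 0.057876811273638196 nut->pocket y 0.15035687236723697
(array([ 3.5861,  1.1384, 11.3578]), array([ 0.0005,  0.0005, -0.0067]))
```

Emit:
{"fn": "move_arm", "kwargs": {
  "targets": [
    [3.6,1.1,2,0,0,-0.005,6],
    [0,0,4,0,0,0,6],
    [0,0,3,0,0,0,6],
    [0,0,2.5,0,0,0,6],
    [0,0,0,0,0,0,6]
  ]
}}

```text
t: 2.75
position: [0.5325, -0.026, 0.3032]
ee_rot: [-3.14, 0.005, 0.172]
wrist_force: [-0.1, 1.4, 0.8]
grip_width: 0.632
grasp_force: 0.0
```

```bash
python3 - <<'E'
from h import *
import pickle
np.set_printoptions(precision=4,suppress=True)
o,d=snap('wrist','w3.png');print(o['position'],o['ee_rot'],todo([.5333,-.026,.306],.174))
E
```

```text
[ 0.5325 -0.026   0.3032] [-3.1402  0.0051  0.1717] (array([ 0.0037,  0.0193, -0.081 ]), array([-0.0004,  0.0018, -0.0019]))
```

View pics/w3.png

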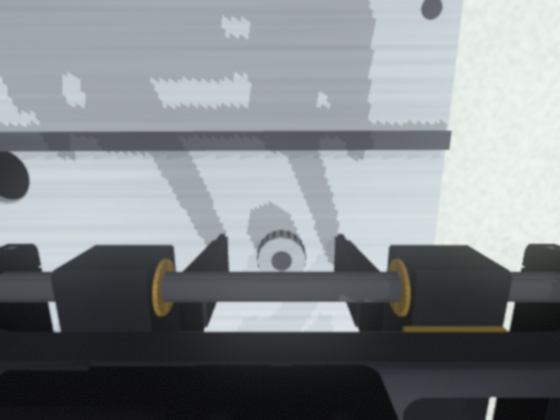

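The nut (281,256) stands centred between the open fingers. I close at 3 N, slightly higher.

Emit:
{"fn": "move_arm", "kwargs": {
  "targets": [
    [0,0,-0.2,0,0,0,4],
    [0,0,0,0,0,0,2.2],
    [0,0,0,0,0,0,2.2],
    [0,0,0,0,0,0,2.2],
    [0,0,0,0,0,0,2.2]
  ],
  "newtons": 3
}}

```text
t: 3.42
position: [0.5336, -0.0241, 0.3082]
ee_rot: [3.141, -0.001, 0.175]
wrist_force: [-0.8, -0.6, 2.2]
grip_width: 0.27
grasp_force: 3.0
```

Emit:
{"fn": "move_arm", "kwargs": {
  "targets": [
    [0,0,0.1,0,0,0,2.2],
    [0.8,0,0,0,0,0,2.2],
    [1,0,0,0,0,0,2.2],
    [1,0,0,0,0,0,2.2],
    [1,0,0,0,0,0,2.2]
  ]
}}

```text
t: 4.05
position: [0.5717, -0.0174, 0.3066]
ee_rot: [-3.141, 0.001, 0.175]
wrist_force: [-4.1, -0.6, 4.6]
grip_width: 0.27
grasp_force: 3.0
```

Emit:
{"fn": "move_arm", "kwargs": {
  "targets": [
    [0.3,0,0,0,0,0,2.2],
    [0.2,0,0,0,0,0,2.2],
    [0.2,0,0,0,0,0,2.2],
    [0.1,0,0,0,0,0,2.2],
    [0,0,0,0,0,0,2.2]
  ]
}}

```text
t: 4.68
position: [0.5788, -0.0161, 0.3066]
ee_rot: [-3.141, -0.0, 0.175]
wrist_force: [-1.1, -0.4, 1.8]
grip_width: 0.273
grasp_force: 3.0
```

```bash
python3 - <<'E'
from h import *
import pickle
np.set_printoptions(precision=4,suppress=True)
o,d=snap('wrist','w4.png');print(o['position'],o['ee_rot'],o['wrist_force'],o['grip_width'])
cv2.imwrite('pics/w4.png',cv2.resize(d['img'][150:350,150:410,::-1],None,fx=3,fy=3))
E
```

```text
[ 0.5788 -0.0161  0.3066] [-3.1415 -0.0004  0.1747] [-1.0819 -0.381   1.7786] 0.27250818484988226
```

View pics/w4.png

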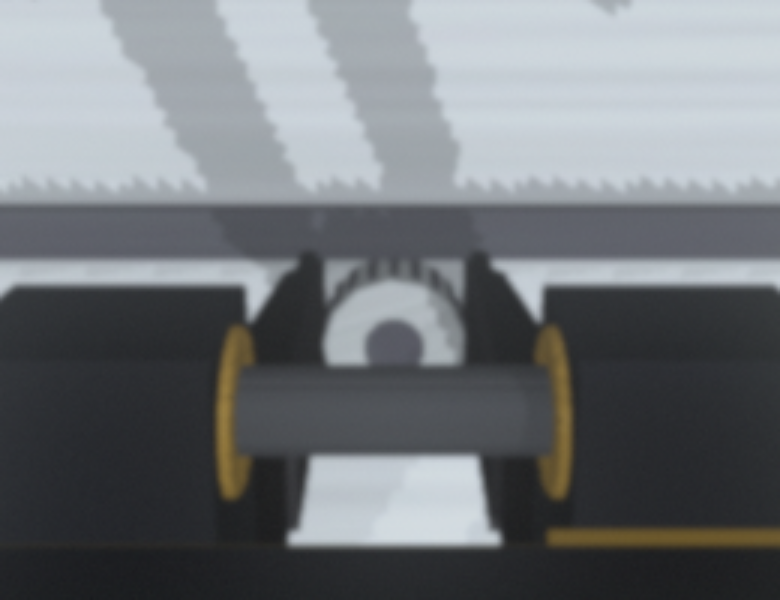

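Nut upright between the pads, its front just at the fence foot. I nudge further and watch the force.

Emit:
{"fn": "move_arm", "kwargs": {
  "targets": [
    [0.15,0,0,0,0,0,2.2],
    [0.15,0,0,0,0,0,2.2],
    [0,0,0,0,0,0,2.2]
  ]
}}

```text
t: 5.1
position: [0.5815, -0.0157, 0.3064]
ee_rot: [-3.141, 0.001, 0.175]
wrist_force: [-4.3, -0.2, 2.2]
grip_width: 0.269
grasp_force: 3.0
```

Emit:
{"fn": "move_arm", "kwargs": {
  "targets": [
    [0,-1.5,0,0,0,0,2.2],
    [0,-2.5,0,0,0,0,2.2],
    [0,-2.5,0,0,0,0,2.2],
    [0,-2.5,0,0,0,0,2.2],
    [0,-1.5,0,0,0,0,2.2]
  ]
}}

```text
t: 5.72
position: [0.5633, 0.0882, 0.3067]
ee_rot: [3.14, 0.0, 0.175]
wrist_force: [-2.4, -5.1, 1.8]
grip_width: 0.27
grasp_force: 3.0
```

Emit:
{"fn": "move_arm", "kwargs": {
  "targets": [
    [0,0,0,0,0,0,2.2],
    [0,0,0,0,0,0,3.4],
    [0,0,0,0,0,0,3.4],
    [0,0,0,0,0,0,3.4]
  ]
}}

```text
t: 6.22
position: [0.5638, 0.0873, 0.3069]
ee_rot: [3.141, -0.001, 0.174]
wrist_force: [0.3, -0.0, 0.1]
grip_width: 0.356
grasp_force: 0.0
```

```bash
python3 - <<'E'
from h import *
import pickle
np.set_printoptions(precision=4,suppress=True)
o,d=snap('wrist','w5.png');print(o['position'],o['ee_rot'],o['wrist_force'],o['grip_width'])
pickle.dump((o,d),open('w5.pkl','wb'))
y=.1745;P=np.array([.5496,.1295]);print((P-o['position'][:2])@[-np.sin(y),np.cos(y)],(P-o['position'][:2])@[np.cos(y),np.sin(y)])
cv2.imwrite('pics/w5.png',cv2.resize(d['img'][150:350,100:360,::-1],None,fx=3,fy=3))
E
```

```text
[0.5638 0.0873 0.3069] [ 3.1415 -0.0009  0.1741] [ 0.2546 -0.022   0.0897] 0.3555120864730553
0.04399682055128543 -0.006654892252828186
```

View pics/w5.png

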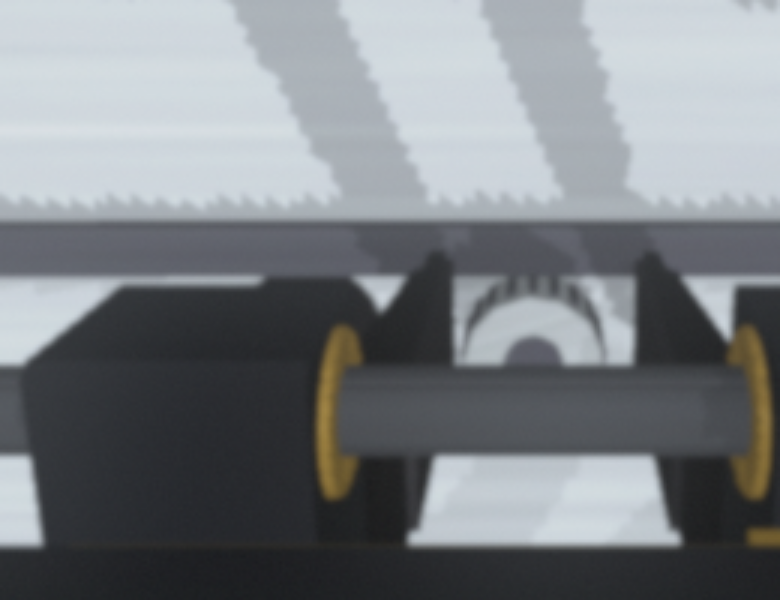

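Nut against the fence, about 5 mm behind the tool's centre, fingers open around it. I recentre, tilt the pad slightly toward the fence and push on.

Emit:
{"fn": "move_arm", "kwargs": {
  "targets": [
    [-0.5,0,0.15,0,0,0.08,3.4],
    [0,-1,0,0,0,0,3.4],
    [0.1,-1,0,0,0,0,3.4],
    [0.1,-0.8,0,0,0,0,3.4],
    [0,0,0,0,0,0,3.4]
  ]
}}

```text
t: 6.9
position: [0.558, 0.1158, 0.3053]
ee_rot: [-3.141, -0.001, 0.096]
wrist_force: [0.3, -0.4, 0.3]
grip_width: 0.358
grasp_force: 0.0
```

Emit:
{"fn": "move_arm", "kwargs": {
  "targets": [
    [0,-0.4,0,0,0,0,3.4],
    [0,-0.3,0,0,0,0,3.4],
    [0,-0.3,0,0,0,0,3.4]
  ]
}}

```text
t: 7.28
position: [0.5569, 0.1249, 0.3054]
ee_rot: [3.141, 0.0, 0.095]
wrist_force: [-1.6, -3.2, 2.3]
grip_width: 0.358
grasp_force: 1.3
```

```bash
python3 - <<'E'
from h import *
import pickle
np.set_printoptions(precision=4,suppress=True)
o,d=snap('wrist','w6.png');print(o['position'],o['ee_rot'],o['wrist_force'],o['grip_width'])
y=.1745;P=np.array([.5496,.1295]);print((P-o['position'][:2])@[-np.sin(y),np.cos(y)],(P-o['position'][:2])@[np.cos(y),np.sin(y)])
cv2.imwrite('pics/w6.png',cv2.resize(d['img'][150:350,150:410,::-1],None,fx=3,fy=3))
E
```

```text
[0.5569 0.1249 0.3054] [3.1409 0.0002 0.0949] [-1.5786 -3.1992  2.2987] 0.35773777448150684
0.005804826666080109 -0.006434624967967966
```

View pics/w6.png

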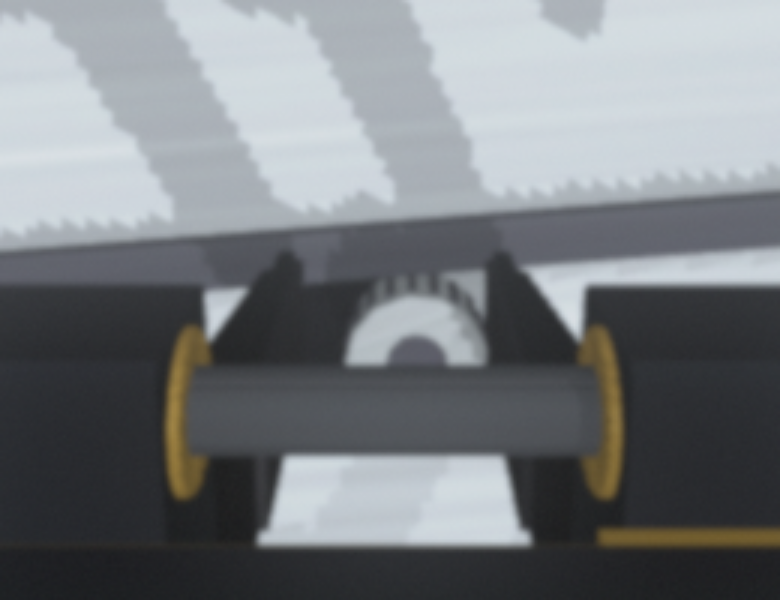

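The nut rests against the trailing pad with the dark pocket just ahead of it (left), not yet dropped. I continue in small steps.

Emit:
{"fn": "move_arm", "kwargs": {
  "targets": [
    [0,-0.2,0,0,0,0,3.4],
    [0,-0.2,0,0,0,0,3.4],
    [0,-0.2,0,0,0,0,3.4]
  ]
}}

```text
t: 7.7
position: [0.5564, 0.1307, 0.3054]
ee_rot: [3.141, 0.0, 0.095]
wrist_force: [-1.5, -4.0, 2.9]
grip_width: 0.356
grasp_force: 2.1
```

Emit:
{"fn": "move_arm", "kwargs": {
  "targets": [
    [0,-0.15,0,0,0,0,3.4],
    [0,-0.15,0,0,0,0,3.4]
  ]
}}

```text
t: 7.95
position: [0.5561, 0.1344, 0.3051]
ee_rot: [-3.14, -0.001, 0.095]
wrist_force: [-0.0, -0.4, -0.2]
grip_width: 0.36
grasp_force: 0.2
```

Emit:
{"fn": "move_arm", "kwargs": {
  "targets": [
    [0,-0.1,0,0,0,0,3.4],
    [0,0,0,0,0,0,3.4]
  ]
}}

```text
t: 8.2
position: [0.556, 0.1352, 0.3051]
ee_rot: [-3.141, -0.0, 0.095]
wrist_force: [-0.0, -0.4, -0.8]
grip_width: 0.353
grasp_force: 0.0
```

Emit:
{"fn": "move_arm", "kwargs": {
  "targets": [
    [0,0.2,0,0,0,0,4.4],
    [0,0,0,0,0,0,4.4],
    [0,0,-2,0,0,0,4.4],
    [0,0,-4,0,0,0,0],
    [-4,0,-2,0,0,-0.08,0]
  ]
}}

```text
t: 8.82
position: [0.5177, 0.1291, 0.3899]
ee_rot: [3.142, -0.006, 0.176]
wrist_force: [0.5, -0.3, 0.2]
grip_width: 0.309
grasp_force: 0.0
```

Emit:
{"fn": "move_arm", "kwargs": {
  "targets": [
    [0,0,0,0,0,0,0],
    [0,0,0,0,0,0,0]
  ]
}}

```text
t: 9.07
position: [0.5165, 0.1291, 0.3861]
ee_rot: [3.142, -0.002, 0.174]
wrist_force: [0.2, -0.3, -0.7]
grip_width: 0.101
grasp_force: 0.0
```

```bash
python3 - <<'E'
from h import *
import pickle
np.set_printoptions(precision=4,suppress=True)
o,d=snap('wrist','w7.png');print(o['position'],o['ee_rot'],o['wrist_force'],o['grip_width'])
pickle.dump((o,d),open('w7.pkl','wb'))
E
```

```text
[0.5165 0.1291 0.3861] [ 3.1415 -0.0016  0.1743] [ 0.2451 -0.3006 -0.7097] 0.10147858242905089
```

View pics/w7.png

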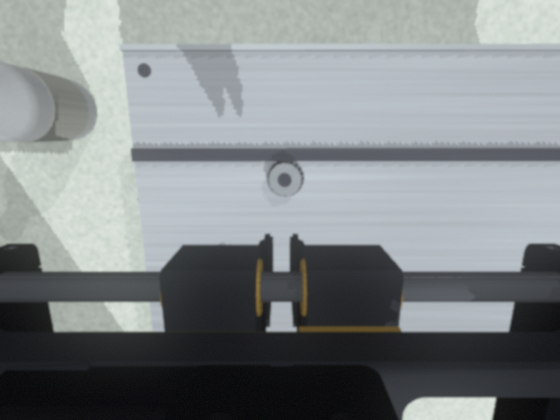

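The nut's bore is at (285,180), and the pocket hole is no longer visible under it; it sits next to the fence. Fingers are closing.

```bash
python3 - <<'E'
from h import *
import pickle
np.set_printoptions(precision=4,suppress=True)
w=wcam(*pickle.load(open('w7.pkl','rb')))
g=cv2.cvtColor(w['img'],cv2.COLOR_RGB2GRAY)
m=(g<120).astype(np.uint8)[165:195,270:300];k=cv2.connectedComponentsWithStats(m);print(k[2],k[3]+[270,165])
N=onz(w,284.5,180,.121);print(N,onz(w,284.5,180,.125))
print(todo([N[0],N[1],.321],.1745))
E
```

```text
[[  0   0  30  30 735]
 [  0   0   6   6  17]
 [ 24   0   6   6  14]
 [  8   8  13  14 134]] [[284.6354 180.0204]
 [272.     166.8824]
 [297.     166.8571]
 [284.0373 179.5672]]
[0.5496 0.132  0.121 ] [0.5501 0.1321 0.125 ]
(array([3.2975, 0.289 , 6.4276]), array([-0.    , -0.0001, -0.0002]))
```

Emit:
{"fn": "move_arm", "kwargs": {
  "targets": [
    [2,0.2,2,0,0,0,0],
    [1.3,0,2,0,0,0,0],
    [0,0,1.5,0,0,0,0],
    [0,0,0.5,0,0,0,0],
    [0,0,0,0,0,0,0]
  ]
}}

```text
t: 9.75
position: [0.5489, 0.1328, 0.3249]
ee_rot: [-3.142, 0.001, 0.175]
wrist_force: [0.2, 0.5, -0.5]
grip_width: 0.006
grasp_force: 0.0
```

Emit:
{"fn": "move_arm", "kwargs": {
  "targets": [
    [0,0,0.3,0,0,0,0],
    [0,0,0.2,0,0,0,0],
    [0,0,0,0,0,0,0]
  ]
}}

```text
t: 10.12
position: [0.5491, 0.1329, 0.3204]
ee_rot: [3.142, -0.0, 0.175]
wrist_force: [0.1, 0.0, 0.1]
grip_width: 0.006
grasp_force: 0.0
```

Expected contact is near z = 0.311 if the nut dropped, or 0.315 if it is still on the deck.

Emit:
{"fn": "move_arm", "kwargs": {
  "targets": [
    [0,0,0.2,0,0,0,0],
    [0,0,0.2,0,0,0,0],
    [0,0,0,0,0,0,0]
  ]
}}

```text
t: 10.5
position: [0.5491, 0.1329, 0.316]
ee_rot: [-3.142, 0.0, 0.175]
wrist_force: [-0.0, 0.4, -0.2]
grip_width: 0.005
grasp_force: 0.0
```

Emit:
{"fn": "move_arm", "kwargs": {
  "targets": [
    [0,0,0.15,0,0,0,0],
    [0,0,0,0,0,0,0]
  ]
}}

```text
t: 10.75
position: [0.5492, 0.1329, 0.3146]
ee_rot: [-3.142, 0.0, 0.175]
wrist_force: [-0.9, 0.0, -0.3]
grip_width: 0.007
grasp_force: 0.0
```

Emit:
{"fn": "move_arm", "kwargs": {
  "targets": [
    [0,0,0.15,0,0,0,0],
    [0,0,0,0,0,0,0]
  ]
}}

```text
t: 11.0
position: [0.5494, 0.1329, 0.3135]
ee_rot: [3.142, -0.001, 0.175]
wrist_force: [0.8, 0.1, 0.2]
grip_width: 0.005
grasp_force: 0.4
```

Emit:
{"fn": "move_arm", "kwargs": {
  "targets": [
    [0,0,0.1,0,0,0,0],
    [0,0,0,0,0,0,0]
  ]
}}

```text
t: 11.25
position: [0.5493, 0.1328, 0.3125]
ee_rot: [-3.141, -0.0, 0.175]
wrist_force: [0.5, 0.1, 0.2]
grip_width: 0.006
grasp_force: 0.0
```

Below 0.315 without contact, so the nut has dropped. On downward in 1 mm steps.

Emit:
{"fn": "move_arm", "kwargs": {
  "targets": [
    [0,0,0.1,0,0,0,0],
    [0,0,0,0,0,0,0]
  ]
}}

```text
t: 11.5
position: [0.549, 0.1329, 0.3107]
ee_rot: [-3.141, 0.001, 0.175]
wrist_force: [-0.4, 0.7, -0.2]
grip_width: 0.007
grasp_force: 0.0
```

Emit:
{"fn": "move_arm", "kwargs": {
  "targets": [
    [0,0,0.1,0,0,0,0],
    [0,0,0,0,0,0,0]
  ]
}}

```text
t: 11.75
position: [0.5491, 0.1329, 0.3106]
ee_rot: [-3.141, 0.001, 0.175]
wrist_force: [-3.4, -1.6, 3.9]
grip_width: 0.004
grasp_force: 2.2
```

Emit:
{"fn": "move_arm", "kwargs": {
  "targets": [
    [0,0,0.1,0,0,0,0],
    [0,0,0,0,0,0,0]
  ]
}}

```text
t: 12.0
position: [0.5491, 0.1329, 0.3098]
ee_rot: [-3.141, 0.001, 0.175]
wrist_force: [-3.7, -0.6, 4.8]
grip_width: 0.005
grasp_force: 2.8
```

Emit:
{"fn": "move_arm", "kwargs": {
  "targets": [
    [0,0,0.1,0,0,0,0],
    [0,0,0,0,0,0,0]
  ]
}}

```text
t: 12.25
position: [0.5491, 0.1329, 0.3089]
ee_rot: [-3.142, 0.001, 0.175]
wrist_force: [-3.8, -0.1, 6.3]
grip_width: 0.006
grasp_force: 2.9
```

Emit:
{"fn": "move_arm", "kwargs": {
  "targets": [
    [0,0,0.1,0,0,0,0],
    [0,0,0,0,0,0,0]
  ]
}}

```text
t: 12.5
position: [0.5491, 0.1329, 0.3079]
ee_rot: [-3.142, 0.001, 0.175]
wrist_force: [-3.0, -0.4, 6.8]
grip_width: 0.008
grasp_force: 2.9
```

Emit:
{"fn": "move_arm", "kwargs": {
  "targets": [
    [0,0,0.1,0,0,0,0],
    [0,0,0,0,0,0,0]
  ]
}}

```text
t: 12.75
position: [0.5491, 0.1329, 0.3069]
ee_rot: [-3.141, 0.001, 0.175]
wrist_force: [-3.9, -0.6, 5.3]
grip_width: 0.004
grasp_force: 2.9
```

Emit:
{"fn": "move_arm", "kwargs": {
  "targets": [
    [0,0,0.05,0,0,0,0],
    [0,0,0,0,0,0,0]
  ]
}}

```text
t: 13.0
position: [0.5491, 0.1329, 0.3064]
ee_rot: [-3.141, 0.001, 0.175]
wrist_force: [-4.3, -0.7, 4.9]
grip_width: 0.003
grasp_force: 3.0
```

Emit:
{"fn": "move_arm", "kwargs": {
  "targets": [
    [0,0,0.05,0,0,0,0],
    [0,0,0,0,0,0,0]
  ]
}}

```text
t: 13.25
position: [0.5491, 0.1329, 0.3063]
ee_rot: [-3.141, 0.001, 0.175]
wrist_force: [-4.0, -1.0, 7.4]
grip_width: 0.009
grasp_force: 3.9
```

Emit:
{"fn": "move_arm", "kwargs": {
  "targets": [
    [0,0,0.03,0,0,0,0],
    [0,0,0,0,0,0,0]
  ]
}}

```text
t: 13.5
position: [0.5492, 0.1329, 0.3064]
ee_rot: [-3.142, 0.001, 0.175]
wrist_force: [-5.1, -0.7, 9.3]
grip_width: 0.006
grasp_force: 4.5
```

Emit:
{"fn": "move_arm", "kwargs": {
  "targets": [
    [0,0,0.04,0,0,0,0],
    [0,0,0,0,0,0,0]
  ]
}}

```text
t: 13.75
position: [0.5492, 0.133, 0.3063]
ee_rot: [-3.142, 0.001, 0.175]
wrist_force: [-6.7, -0.2, 10.3]
grip_width: 0.002
grasp_force: 5.4
```

The seat has stopped at z = 0.306 (nut 6 mm proud) with the force rising past 10 N, so it is home. I retreat.

Emit:
{"fn": "move_arm", "kwargs": {
  "targets": [
    [0,0,-0.2,0,0,0,0],
    [0,0,-0.5,0,0,0,0],
    [0,0,-3,0,0,0,0],
    [-2,0,-3,0,0,0,0],
    [-3,0,-2,0,0,0,0]
  ]
}}

```text
t: 14.38
position: [0.5, 0.1241, 0.3931]
ee_rot: [3.142, -0.002, 0.175]
wrist_force: [0.3, 0.6, -0.6]
grip_width: 0.008
grasp_force: 0.0
```

Emit:
{"fn": "move_arm", "kwargs": {
  "targets": [
    [0,0,0,0,0,0,0],
    [0,0,0,0,0,0,0]
  ]
}}

```text
t: 14.62
position: [0.5001, 0.1242, 0.3909]
ee_rot: [-3.142, 0.0, 0.175]
wrist_force: [-0.4, 0.4, 0.5]
grip_width: 0.005
grasp_force: 0.0
```

```bash
python3 - <<'E'
from h import *
o,d=snap('wrist','w8.png');print(o['position'],o['wrist_force'])
E
```

```text
[0.50010478 0.12416521 0.39091034] [-0.39936794  0.4323181   0.46454647]
```

View pics/w8.png

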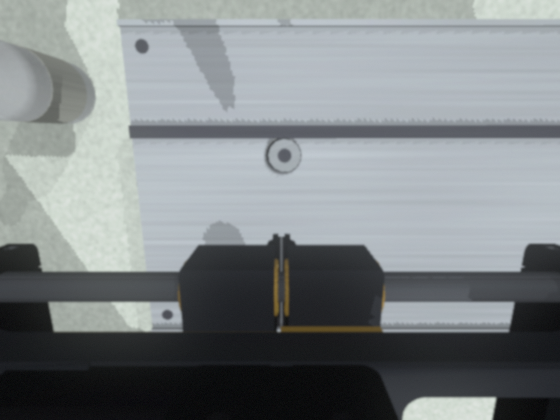

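The nut at (284,156) sits low and level in the pocket, with a thin dark ring around it and almost no shadow. The robot is clear of everything.

```bash
python3 -c "from workcell import *; print(close_job())"
```

```text
the job is handed in; nothing more can be done
None
```

The nut was slid along the fence into the pocket and pressed down until the seat hit its stop (about 12 N at most by the wrist sensor), then released; the job was handed in after about 15 s of robot time.

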